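# Bring the matching cream jar to the front and hold the carousel

### The job

One of the two amber refill bottles has been set out on the rattan tray: turn the cosmetics carousel until the jar whose lid has the same colour as that bottle's cap faces straight to the dresser's front edge (the robot's side), with all four jars left standing in their wells. Keep hold of the turntable so that it stays still while I unscrew the lid: finish while still holding it, do not let go. Leave everything else on the dresser where it stands.

Things in the scene. Friction and masses are not known exactly. Their poses are not given: they have to be found in the camera images.
- carousel: Fixed foot of the cosmetics carousel: dark wooden disc 170 mm across, 16 mm thick, steel bearing on top. Origin: centre of its underside on the dresser top, on the vertical turning axis. Axes as the world's; its -x side is the front (the dresser edge at which the robot stands).
- turntable: Wooden turntable on the foot, 246 mm across, rim 18 mm high. Four wells (67 mm inside, 12 mm high) centred 75 mm from the axis on its +x, +y, -x, -y axes. Turns freely either way, no stops, bearing friction 0.03 N m; about 0.75 kg. Origin: on the axis at its underside, 22 mm above the dresser. At the start every well is 25 degrees or more off straight front. A 14 mm post on the axis carries grip.
- grip (a point): Centre of the turntable's grip, on the axis 142 mm above the dresser: rigid pale wooden block, 60 mm long (turntable's x), 16 mm thick (its y), 40 mm tall (122 to 162 mm above the dresser), part of the turntable. Axes: the turntable's. The jars end 88 mm above the dresser, so the room round the grip is free.
- jar_green: Amber glass cream jar with a paper band, green screw lid, 62 mm across, 60 mm tall, about 0.16 kg, loose in one of the turntable's four wells (which one changes). Origin: centre of its underside, on the turntable's floor (28 mm above the dresser).
- jar_white: Amber glass cream jar with a paper band, white screw lid, 62 mm across, 60 mm tall, about 0.16 kg, loose in one of the turntable's four wells (which one changes). Origin: centre of its underside, on the turntable's floor (28 mm above the dresser).
- jar_black: Amber glass cream jar with a paper band, black screw lid, 62 mm across, 60 mm tall, about 0.16 kg, loose in one of the turntable's four wells (which one changes). Origin: centre of its underside, on the turntable's floor (28 mm above the dresser). No bottle matches it.
- jar_orange: Amber glass cream jar with a paper band, orange screw lid, 62 mm across, 60 mm tall, about 0.16 kg, loose in one of the turntable's four wells (which one changes). Origin: centre of its underside, on the turntable's floor (28 mm above the dresser). No bottle matches it.
- bottle_green: Stout amber refill bottle, 74 mm across, 132 mm tall, with a paper label and a green cap 38 mm across; 0.32 kg, loose, upright. Origin: centre of its underside. One of the two amber bottles stands on the tray, the other on the coaster; which is which changes from start to start. Not to be moved.
- bottle_white: Stout amber refill bottle, 74 mm across, 132 mm tall, with a paper label and a white cap 38 mm across; 0.32 kg, loose, upright. Origin: centre of its underside. One of the two amber bottles stands on the tray, the other on the coaster; which is which changes from start to start. Not to be moved.
- tray: Woven rattan-look plastic tray, fixed, 280 mm (its x) by 190 mm (its y), wall 35 mm high, floor 5 mm thick, on the left of the dresser. Origin: centre of its underside. It carries one amber bottle (its centre within 80 mm of the tray's centre) and the chrome roll-on.
- coaster: Round cork coaster, fixed, 100 mm across, 5 mm thick, at the right rear of the dresser; the other amber bottle stands on its middle. Origin: centre of its underside.
- bin_flap (a joint): Front of the small white tilt-out bin (140 x 170 x 200 mm) at the left rear: 0 rad shut, as it starts, 0.6 tilted fully out towards the robot. To stay shut.
- rollon: Chrome lighter-shaped roll-on, 16 x 38 x 58 mm, standing loose on the tray. Origin: centre of its underside. Not to be moved.
- dish: Terracotta dish of coins, 104 mm across the rim, 28 mm high, standing loose on the right. Origin: centre of its underside. Not to be moved.
- hairbrush: Dark wooden hairbrush lying at the far right, about 230 mm long, 62 mm wide, 32 mm high. Origin: on the dresser top, under the place where handle and head meet. Not to be moved.
Mind the look-alikes: they are no part of the job. What is shaped like the jar_orange but pink is not meant.

How it is judged:
By the outcome, as a careful person would: the job done as asked, in the order asked, and still so for the second after the job is handed in, while the arm keeps its last pose, push and grip.
It also fails if it takes over 58 s, if anything falls off the work surface, if the arm or the gripper's body presses on something with over 40 N, if the wrist force passes 120 N, or if a joint passes its speed limit or range.

### The arm

A 6-joint arm with a two-finger parallel gripper is mounted at the origin on the work surface. World frame = base frame: x ahead of the robot, y to its left, z up, the work surface at z = 0. Lengths are in m, angles in degrees, forces in N, time in s.
With the tool pointing down it reaches from about 0.35 to 0.85 m from the base axis. Payload 8.1 kg.
Tool frame: the origin (TCP) lies at the very end of the fingers, on their centre line; the grasp point (between the pads) lies 19 mm behind it; x points along the fingers, y is the direction in which the jaws open and shut, and the axes are right-handed (so a half turn about x gives the same grasp; the last joint's range is limited). The gripper opens to 85 mm and grips with 20 to 120 N. Pads are 22 mm wide; open, the fingers measure 114 mm over their backs; the gripper's body (76 mm by 85 mm) begins 54 mm behind the grasp point. The pads swing forward as they close: fully open they stand 13 mm farther back than shut.
Start: joints at [-4.893, 7.471, 85.268, -0, 87.261, -4.893], TCP at [0.6, 0, 0.231] pointing down, gripper open.
Joint ranges: [-169.43, 169.43], [-51.17, 129.36], [1.28, 143.12], [-76.62, 256.62], [0, 156.53], [-152.29, 152.29]. Speed limits (degrees/s): [136.94, 136.94, 159.86, 180, 180, 180].

### API

Orientations are given as a 3x3 rotation matrix whose columns are the frame's x, y, z axes.
In Python, from cell import robot, effector, grab_frame, camera_info, readout gives the robot as it stands. Calls block until the motion is done:
- robot.movep(position, orientation): joint-space move of the TCP to a pose.
- robot.servo_line(position, v=0.15, orientation=None, guard=None): straight line of the TCP; orientation=None keeps the orientation; v is the mean speed in m/s. With guard (N) it stops when the force on the tool has changed by that much, and returns True; else False.
- robot.movej(angles): joint-space move.
- effector.open_jaws() and effector.clamp(squeeze=None): open the fingers fully, or close them until they stop; squeeze is the grip in N (None keeps the last).
- robot.hold(seconds).
- robot.inverse_kinematics(position, orientation): joint angles nearest the present ones, or None.
- grab_frame(name): name is "scene" or "side" or "wrist"; returns the picture (480x640x3 uint8, red, green, blue); there is no depth.
- camera_info(name): a dict with "camera_matrix" (3x3 intrinsics, pixels), "k1" (the pictures are not rectified: a ray, as slopes to the right and down, at radius r is drawn at 1 + k1 r^2 times it, then the intrinsics apply), "rvec" (rotation vector, rad) and "tvec" (3), from world to camera coordinates, as OpenCV has them. Camera axes: x right, y down, z forward; pixel columns grow to the right and rows downward; lengths in m; the calibration is good to about 2 mm. A picture is of the moment at which its call begins: read the wrist's pose just before it. camera_info takes no time and is no camera call; for the wrist camera it gives the pose at the moment of the call.
A pose or a line that the arm cannot do raises robot.Unreachable and nothing moves.
- robot.sign_off(): hands the job in, once; it reports no verdict.
Readings, each from a call of its own:
- readout.get_clock(): time.
- readout.get_q(): joint angles.
- readout.get_joint_vel(): joint speeds.
- readout.get_tau(): joint torques, N m.
- readout.get_position(): TCP position.
- readout.get_ee_rot(): TCP orientation.
- readout.get_contact_force(): force on the tool from outside, world axes, zero at the start.
- readout.get_torque(): the same for the moment, N m.
- readout.get_finger_gap(): opening from 0.0 (shut) to 1.0 (fully open).
Only numpy, scipy, OpenCV 4.12 (cv2) and the standard library are available. Lean on these libraries where they do the work, as an engineer would, in place of code of your own. Each camera call takes 0.05 s, during which the arm holds its last target.

## Working session

There is one attempt and no reset: what is moved stays moved. The work goes in short steps, each a Python script; the robot and the scene stay as the last script left them, time stands still between calls to the robot, and variables do not carry over. Pictures are saved under pics/ and viewed, and the job is handed in when it is done.

```bash
mkdir -p pics; ls; python3 - <<'E'
from cell import *
import cv2
for n in ("scene","side","wrist"):
    im=grab_frame(n); cv2.imwrite(f"pics/{n}0.png",im[:,:,::-1])
    print(n,camera_info(n))
print(readout.get_clock())
E
```

```text
pics
scene {'camera_matrix': array([[478.60330555,   0.        , 318.60258767],
       [  0.        , 478.60330555, 245.95914502],
       [  0.        ,   0.        ,   1.        ]]), 'k1': -0.03273058620305444, 'rvec': array([ 0.76596921,  2.65731048, -1.0084464 ]), 'tvec': array([ 0.47137768, -0.09256504,  1.55139944])}
side {'camera_matrix': array([[564.63496362,   0.        , 321.27138195],
       [  0.        , 564.63496362, 246.66028214],
       [  0.        ,   0.        ,   1.        ]]), 'k1': -0.17322253171976132, 'rvec': array([ 0.2774423 , -2.89049321,  0.98368541]), 'tvec': array([0.52265098, 0.17531383, 1.40160263])}
wrist {'camera_matrix': array([[361.94003876,   0.        , 322.81881596],
       [  0.        , 361.94003876, 235.67023812],
       [  0.        ,   0.        ,   1.        ]]), 'k1': -0.019354905046687007, 'rvec': array([-2.84628670e+00, -1.03147272e-05,  1.12463964e-03]), 'tvec': array([-0.59885205, -0.03741701,  0.37970371])}
0.15
```

View pics/scene0.png

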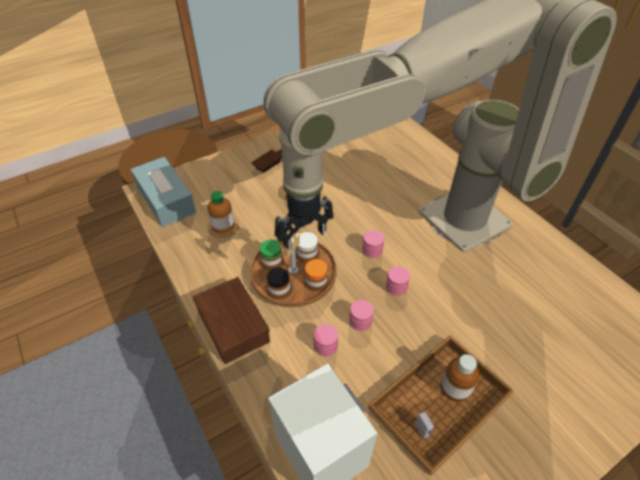

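View pics/side0.png

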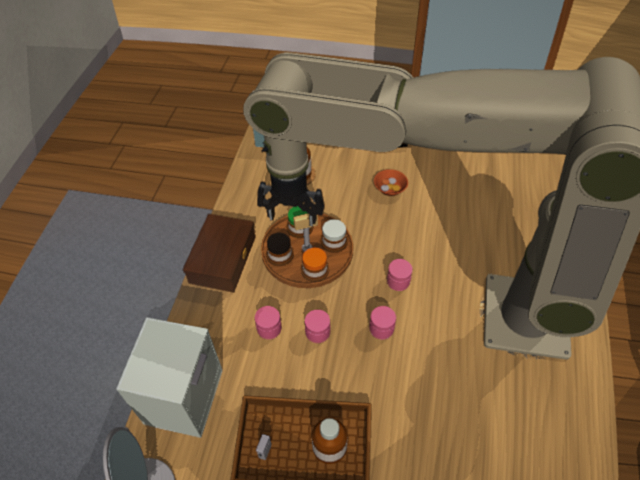

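View pics/wrist0.png

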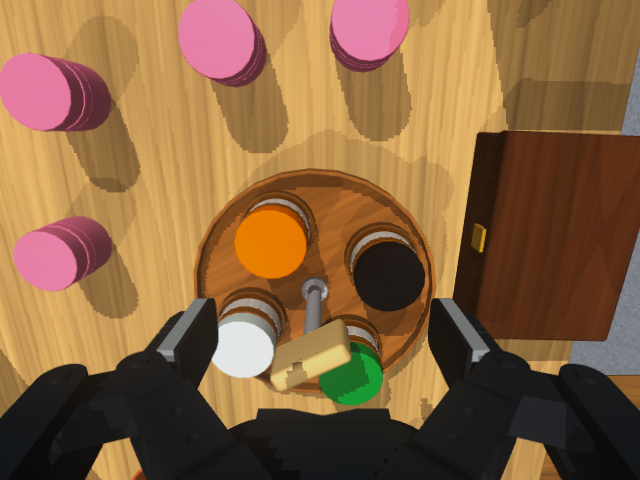

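The tray bottle in the scene view, at (467,365), has a pale cap. The coaster bottle at (218,200) has a green one. That makes the white lid the target, and I'll check the cap colour numerically. In the wrist view the lids are orange (271,242), black (389,276), white (243,346) and green (351,374), and the grip is at about (311,355). Next I'll measure these.

```bash
cat > h.py <<'E'
import numpy as np, cv2
def und(ci,uv):
    # invert r*(1+k1 r^2)
    K=ci["camera_matrix"]; d=np.array([ci["k1"],0,0,0,0.])
    return cv2.undistortPoints(np.float64(uv).reshape(-1,1,2),K,d).reshape(-1,2)
def toplane(ci,uv,z):
    R,_=cv2.Rodrigues(ci["rvec"]); t=np.ravel(ci["tvec"])
    n=und(ci,uv); c=-R.T@t
    r=np.c_[n,np.ones(len(n))]@R
    return c+r*((z-c[2])/r[:,2])[:,None]
def blob(m,roi=None):
    m=m.astype(np.uint8)
    if roi: 
        k=np.zeros_like(m); k[roi[1]:roi[3],roi[0]:roi[2]]=1; m=m*k
    cs,_=cv2.findContours(m,cv2.RETR_EXTERNAL,cv2.CHAIN_APPROX_NONE)
    return max(cs,key=cv2.contourArea)[:,0,:]
E
cat > m0.py <<'E'
from h import *; from cell import *
ci=camera_info("wrist")
im=cv2.imread("pics/wrist0.png"); hsv=cv2.cvtColor(im,cv2.COLOR_BGR2HSV); H,S,V=cv2.split(hsv)
s=cv2.imread("pics/scene0.png"); print("caps BGR tray",s[362:366,465:469].mean((0,1)),"coaster",s[195:199,214:220].mean((0,1)))
s=cv2.imread("pics/side0.png"); print("side tray cap",s[425:431,326:333].mean((0,1)))
M={"orange":((H<16)&(S>220)&(V>200),(220,190,320,290)),
"black":((V<45),(340,225,440,325)),
"green":((H>50)&(H<80)&(S>150),(300,330,400,420)),
"white":((S<30)&(V>150),(205,305,290,385))}
for k,(m,roi) in M.items():
    c=blob(m,roi); w=toplane(ci,c,0.088)[:,:2]
    (cx,cy),r=cv2.minEnclosingCircle(w.astype(np.float32)); print(k,cv2.contourArea(c),cx,cy,"r",r)
g=(H>15)&(H<30)&(S>60)&(S<150)&(V>150)
c=blob(g,(265,310,360,395)); w=toplane(ci,c,0.162)[:,:2]
print("grip",cv2.minAreaRect(w.astype(np.float32)),cv2.boundingRect(c))
print(readout.get_ee_rot().round(3),readout.get_q())
cv2.imwrite("pics/crop.png",cv2.resize(im[300:420,180:420],None,fx=3,fy=3))
E
python3 m0.py
```

```text
caps BGR tray [191.875  206.375  202.8125] coaster [ 54.45833333 107.20833333  39.33333333]
side tray cap [156.4047619  168.52380952 165.57142857]
orange 20.0 0.5677390694618225 -0.029596662148833275 r 0.024721210822463036
black 3731.5 0.6552784442901611 -0.04923997074365616 r 0.03241647407412529
green 2446.5 0.6251908540725708 -0.14789524674415588 r 0.034884754568338394
white 2866.0 0.5248004794120789 -0.11704210191965103 r 0.03438470512628555
grip ((0.5865862965583801, -0.08201299607753754), (0.07405412197113037, 0.0418020635843277), 28.129928588867188) (265, 319, 86, 76)
[[-0.002  1.     0.   ]
 [ 0.     0.    -1.   ]
 [-1.    -0.002 -0.   ]] [-4.89167820e+00  7.50825209e+00  8.53152488e+01  2.03119595e-03
  8.72630087e+01 -4.89408734e+00]
```

View pics/crop.png

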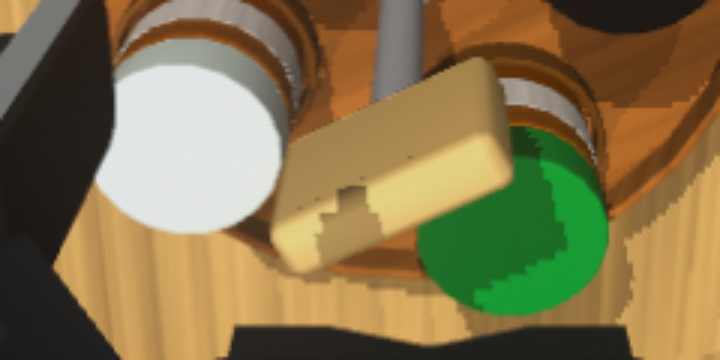

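```bash
cat > m1.py <<'E'
from h import *; from cell import *
import sys
ci=camera_info("wrist")
im=cv2.imread("pics/wrist0.png"); hsv=cv2.cvtColor(im,cv2.COLOR_BGR2HSV); H,S,V=cv2.split(hsv)
print(hsv[242,271],hsv[276,389],hsv[349,243],hsv[311+0,250], "grip top",hsv[374,284],hsv[360,330],"side",hsv[345,300])
M={"orange":((S>200)&(V>235),(220,190,320,290)),
"black":((V<45),(340,225,440,325)),
"green":((H>50)&(H<80)&(S>150),(300,330,400,420)),
"white":((S<30)&(V>205),(205,305,290,385))}
P={}
for k,(m,roi) in M.items():
    c=blob(m,roi); w=toplane(ci,cv2.convexHull(c).reshape(-1,2),0.088)[:,:2]
    (cx,cy),r=cv2.minEnclosingCircle(w.astype(np.float32)); 
    P[k]=np.array([cx,cy]);print(k,cv2.contourArea(c),P[k],"r",r)
g=(H>15)&(H<30)&(S>60)&(S<150)&(V>210)
vis=im.copy(); vis[g]=(255,0,0); cv2.imwrite("pics/crop2.png",cv2.resize(vis[300:420,180:420],None,fx=3,fy=3))
c=blob(g,(270,315,352,392)); w=toplane(ci,c,0.162)[:,:2]
print("grip",cv2.minAreaRect(w.astype(np.float32)),cv2.boundingRect(c))
# pixel corners read from crop (top face): 
px=np.array([[272,388-0],[349,352],[351,348]],float)
print("post base",toplane(ci,[[315,290]],0.03))
for a,b in (("orange","green"),("black","white")):
    d=P[a]-P[b]; print(a,b,(P[a]+P[b])/2,np.hypot(*d),np.degrees(np.arctan2(d[1],d[0])))
E
python3 m1.py
```

```text
[ 16 255 231] [17 77 30] [ 70   3 230] [ 13 200 111] grip top [ 24 110 228] [ 24 115 227] side [ 18 134 166]Traceback (most recent call last):
  File "m1.py", line 12, in <module>
    c=blob(m,roi); w=toplane(ci,cv2.convexHull(c).reshape(-1,2),0.088)[:,:2]
  File "h.py", line 16, in blob
    return max(cs,key=cv2.contourArea)[:,0,:]
           ~~~^^^^^^^^^^^^^^^^^^^^^^^^
ValueError: max() iterable argument is empty
```

```bash
sed -i 's/(S>200)&(V>235)/(H>12)\&(H<20)\&(S>235)\&(V>190)/; s/(H>50)&(H<80)&(S>150)/(H>50)\&(H<80)\&(S>150)/' m1.py; python3 m1.py
```

```text
[ 16 255 231] [17 77 30] [ 70   3 230] [ 13 200 111] grip top [ 24 110 228] [ 24 115 227] side [ 18 134 166]
orange 3768.5 [ 0.55482227 -0.02012447] r 0.030294526368379593
black 3731.5 [ 0.65527844 -0.04923997] r 0.03241647407412529
green 2446.5 [ 0.62519073 -0.14788559] r 0.03489426150918007
white 2529.5 [ 0.52334237 -0.12180242] r 0.02981610596179962
grip ((0.5999598503112793, -0.079460009932518), (0.03270942345261574, 0.013670084998011589), 27.878108978271484) (303, 345, 45, 33)
post base [[ 0.59073001 -0.08899907  0.03      ]]
orange green [ 0.5900065  -0.08400503] 0.14585823330076764 118.84516313823171
black white [ 0.58931041 -0.0855212 ] 0.1505736909196595 28.809996336384323
```

View pics/crop2.png

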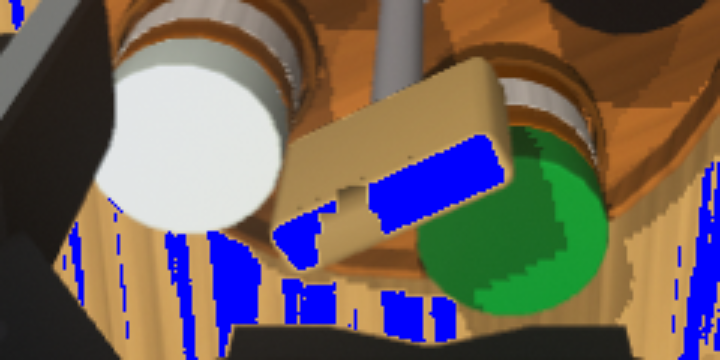

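```bash
cat > a1.py <<'E'
from h import *; from cell import *
ci=camera_info("wrist")
crop=np.array([[272,234],[487,134],[508,183],[302,270]])/3.+[180,300]
w=toplane(ci,crop,0.162); print(w[:,:2], w[:,:2].mean(0)); 
d=w[1]-w[0]; e=w[2]-w[3]; print(np.hypot(*d[:2]),np.hypot(*(w[2]-w[1])[:2]),[np.degrees(np.arctan2(v[1],v[0])) for v in (d,e)])
c=np.array([0.5905,-0.0872]); a=np.radians(28.5-90)
def rot(a): 
    y=np.array([np.cos(a),np.sin(a),0]); x=np.array([0,0,-1.]); return np.c_[x,y,np.cross(x,y)]
robot.movep([*c,0.235],rot(a))
ci=camera_info("wrist"); im=grab_frame("wrist"); cv2.imwrite("pics/w1.png",im[:,:,::-1]); np.save("w1.npy",ci,allow_pickle=True)
s=grab_frame("scene"); cv2.imwrite("pics/s1.png",s[:,:,::-1])
print(readout.get_q().round(1),readout.get_position(),readout.get_clock())
E
python3 a1.py
```

```text
[[ 0.56260618 -0.09348239]
 [ 0.61212948 -0.06657517]
 [ 0.61713546 -0.07950543]
 [ 0.5692226  -0.10358399]] [ 0.59027343 -0.08578675]
0.056360937146082105 0.013865474996244916 [np.float64(28.51632010349214), np.float64(26.681777507196138)]
[-13.3   6.9  85.5   0.   87.6  48.1] [ 0.59053258 -0.0866004   0.23491349] 1.1333
```

View pics/w1.png

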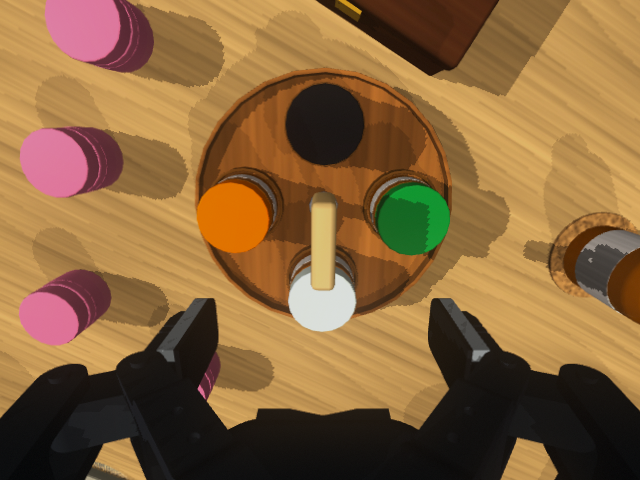

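The wrist view is now symmetric. The grip lies vertically at (323,240), with white (322,300) below it, black (325,124) above, orange (234,217) to the left and green (413,219) to the right. Next I'll refine the axis and angle.

```bash
cat > m2.py <<'E'
from h import *
ci=np.load("w1.npy",allow_pickle=True).item()
im=cv2.imread("pics/w1.png"); hsv=cv2.cvtColor(im,cv2.COLOR_BGR2HSV); H,S,V=[a.astype(int) for a in cv2.split(hsv)]
M={"orange":((H>10)&(H<20)&(S>235)&(V>190),(190,170,285,265)),
"green":((H>50)&(H<80)&(S>150),(370,180,460,260)),
"black":((V<42),(280,75,370,170))}
P={}
for k,(m,roi) in M.items():
    c=blob(m,roi); w=toplane(ci,cv2.convexHull(c).reshape(-1,2),0.088)[:,:2]
    (cx,cy),r=cv2.minEnclosingCircle(w.astype(np.float32)); P[k]=np.array([cx,cy]); print(k,P[k],"r",r)
m=(S<30)&(V>150); k=np.zeros_like(m); k[270:335,285:360]=1
ys,xs=np.nonzero(m&k&(np.arange(480)[:,None]>296)); 
c=blob(m&k); c=c[c[:,1]>297]; w=toplane(ci,c,0.088)[:,:2]
A=np.c_[2*w,np.ones(len(w))]; s=np.linalg.lstsq(A,(w**2).sum(1),rcond=None)[0]; P["white"]=s[:2]; print("white",s[:2],"r",np.sqrt(s[2]+s[0]**2+s[1]**2))
for a,b in (("orange","green"),("black","white")):
    d=P[a]-P[b]; print(a,b,(P[a]+P[b])/2,np.hypot(*d),np.degrees(np.arctan2(d[1],d[0])))
g=(H>18)&(H<30)&(S>60)&(S<140)&(V>190)
c=blob(g,(300,188,345,296)); w=toplane(ci,c,0.162)[:,:2]
print("grip",cv2.minAreaRect(w.astype(np.float32)),cv2.minAreaRect(c.astype(np.float32)))
E
python3 m2.py
```

```text
orange [ 0.55485559 -0.02030055] r 0.029885003343224525
green [ 0.62591577 -0.15148675] r 0.031848758459091187
black [ 0.65627384 -0.05194873] r 0.030060211196541786
white [ 0.52397503 -0.12134171] r 0.02942771820122242
orange green [ 0.59038568 -0.08589365] 0.1491957386344791 118.44326252843784
black white [ 0.59012444 -0.08664522] 0.14939331071774356 27.67777578694729
grip ((0.5896006226539612, -0.08586758375167847), (0.057381678372621536, 0.012886942364275455), 27.350366592407227) ((321.5977783203125, 246.95970153808594), (20.303598403930664, 86.14447021484375), 0.795723557472229)
```

```bash
cat > a2.py <<'E'
from h import *; from cell import *
def rot(a): 
    y=np.array([np.cos(a),np.sin(a),0]); x=np.array([0,0,-1.]); return np.c_[x,y,np.cross(x,y)]
c=[0.5901,-0.0862]; R0=rot(np.radians(28-90))
robot.movep([*c,0.20],R0)
print("guard",robot.servo_line([*c,0.123],v=0.06,guard=8))
effector.clamp(60); robot.hold(0.3)
print("gap",readout.get_finger_gap()*85,readout.get_contact_force().round(2),readout.get_torque().round(2),readout.get_position())
im=grab_frame("wrist"); cv2.imwrite("pics/w2.png",im[:,:,::-1]); print(readout.get_clock())
E
python3 a2.py
```

```text
guard False
gap 15.268548008937662 [ 1.7  -4.14 -0.8 ] [-0.35 -0.18  0.05] [ 0.59055758 -0.08698742  0.1232478 ]
3.8167
```

View pics/w2.png

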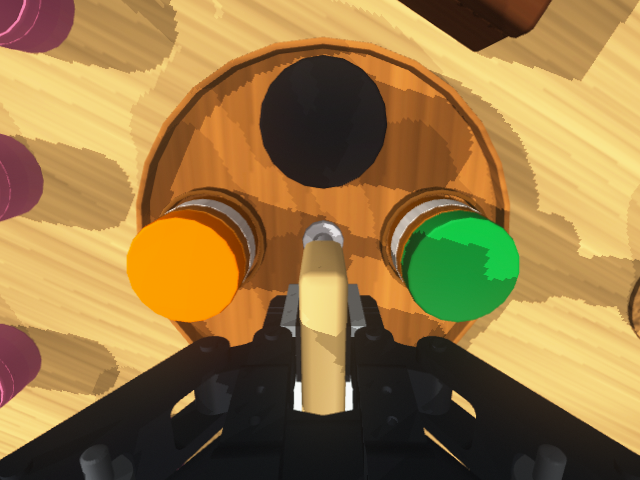

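The grip is held with a gap of about 15 mm, and the pads are on the block at (323,350). The compliant arm settled at (0.5906,-0.0870), so I'll use that as the axis and turn by −28°.

```bash
cat > a3.py <<'E'
from h import *; from cell import *
def rot(a): 
    y=np.array([np.cos(a),np.sin(a),0]); x=np.array([0,0,-1.]); return np.c_[x,y,np.cross(x,y)]
c=[0.5906,-0.0870]
for a in (28,24,18,12,6,2,0):
    robot.movep([*c,0.1232],rot(np.radians(a-90)))
    f=readout.get_contact_force(); print(a,f.round(1),readout.get_torque().round(2))
robot.hold(0.5)
y=readout.get_ee_rot()[:,1]; print("yaw",np.degrees(np.arctan2(y[1],y[0])),readout.get_position(),readout.get_finger_gap()*85,readout.get_contact_force().round(1),readout.get_torque().round(2))
np.save("w3.npy",camera_info("wrist"),allow_pickle=True)
for n in("wrist","scene","side"):
    im=grab_frame(n); cv2.imwrite(f"pics/{n}3.png",im[:,:,::-1])
print(readout.get_clock())
ci=np.load("w3.npy",allow_pickle=True).item()
im=cv2.imread("pics/wrist3.png"); hsv=cv2.cvtColor(im,cv2.COLOR_BGR2HSV); H,S,V=[q.astype(int) for q in cv2.split(hsv)]
for k,m,roi in (("orange",(H>10)&(H<20)&(S>235)&(V>190),(110,190,262,335)),("green",(H>50)&(H<80)&(S>150),(390,190,540,335)),("black",V<45,(240,40,410,205))):
    q=blob(m,roi); w=toplane(ci,cv2.convexHull(q).reshape(-1,2),0.088)[:,:2]
    (x,y),r=cv2.minEnclosingCircle(w.astype(np.float32)); print(k,x-c[0],y-c[1],r,np.degrees(np.arctan2(y-c[1],x-c[0])))
E
python3 a3.py
```

```text
28 [ 0.2 -0.9  1.1] [ 0.12  0.16 -0.01]
24 [-1.1  0.1  2.1] [ 0.09  0.15 -0.01]
18 [-0.8 -0.5  1.9] [ 0.07  0.18 -0.02]
12 [-1.3 -1.3  1.6] [0.04 0.17 0.01]
6 [-2.2 -2.6  2. ] [ 0.01  0.17 -0.02]
2 [-1.7 -1.   2.3] [-0.03  0.16 -0.01]
0 [-1.5 -1.9  1.1] [-0.08  0.24  0.01]
yaw -89.98930087424797 [ 0.59059491 -0.08711814  0.12325477] 15.685173815590328 [-1.5 -3.6  2.5] [-0.21  0.26 -0.03]
6.2167
orange 0.00043447198867796466 0.07536144898086786 0.03018767572939396 89.66968342814714
green 0.00036080064773558185 -0.0725447063446045 0.03277043625712395 -89.71504214494728
black 0.07432819786071776 -0.001189437985420233 0.030022986233234406 -0.9167982291676808
```

View pics/wrist3.png

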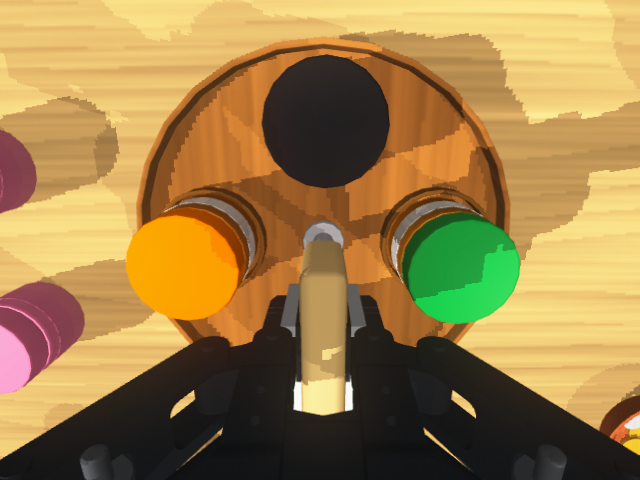

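View pics/scene3.png

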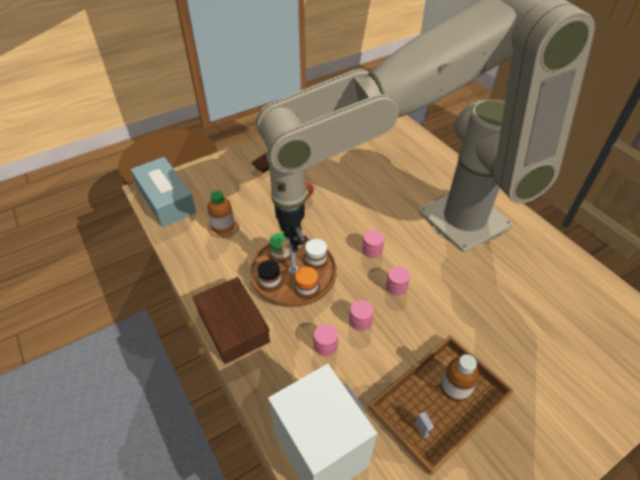

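View pics/side3.png

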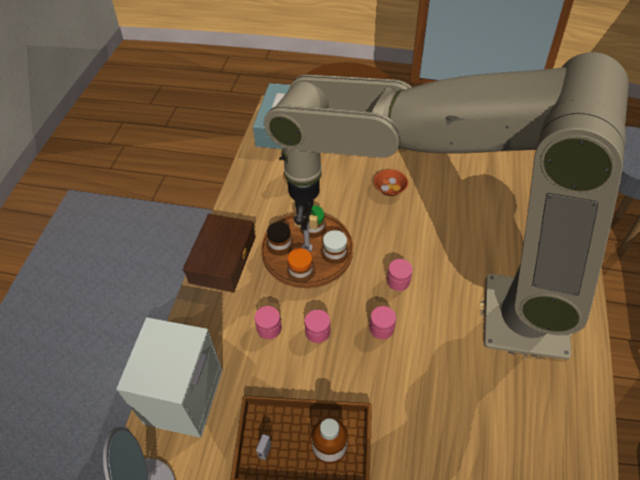

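White is at (316,249) in the scene view and (335,243) in the side view, toward the robot. All four jars are standing in their wells, and everything else looks in place. I'll firm up the grip, check white's bearing and hand in.

```bash
cat > a4.py <<'E'
from h import *; from cell import *
effector.clamp(100); robot.hold(0.4)
c=np.array([0.5906,-0.0870])
for n,roi in (("scene",(300,235,332,262)),("side",(318,228,352,256))):
    ci=camera_info(n); im=cv2.cvtColor(grab_frame(n),cv2.COLOR_RGB2HSV); S,V=im[:,:,1],im[:,:,2]
    q=blob((S<45)&(V>185 if n=="scene" else V>150),roi); w=toplane(ci,cv2.convexHull(q).reshape(-1,2),0.088)[:,:2]
    (x,y),r=cv2.minEnclosingCircle(w.astype(np.float32)); d=np.array([x,y])-c; print(n,d,r,np.degrees(np.arctan2(-d[1],-d[0])))
# unmoved check: change between first and present pictures around bottles, rollon, dish, pinks
for n,rois in (("scene",{"traybottle+rollon":(375,340,510,465),"coasterbottle":(203,188,238,240),"bin":(270,370,375,480)}),("side",{"dish":(372,168,410,198),"tray":(235,400,370,480)})):
    a=cv2.imread(f"pics/{n}0.png").astype(int); b=grab_frame(n)[:,:,::-1].astype(int)
    for k,(x0,y0,x1,y1) in rois.items(): print(k,(np.abs(a-b).max(2)[y0:y1,x0:x1]>40).sum())
y=readout.get_ee_rot()[:,1]; print("yaw",np.degrees(np.arctan2(y[1],y[0])),readout.get_position(),readout.get_finger_gap()*85,readout.get_contact_force().round(1),readout.get_clock())
E
python3 a4.py
```

```text
scene [-0.07529442  0.00639089] 0.031815990805625916 -4.851558512211712
side [-0.07756846  0.00632528] 0.033140867948532104 -4.661843585362579
traybottle+rollon 0
coasterbottle 244
bin 0
dish 8
tray 0
yaw -90.00266589994051 [ 0.59061262 -0.08707377  0.12331441] 14.829151877690784 [-4.3 -4.   4.5] 7.0333
```

Two readings need explaining: white sits about 6 mm toward +y in both views (the visible lid side may be biasing that), and the pixels around the coaster bottle changed (possibly a shadow). I'll check both.

```bash
cat > a5.py <<'E'
from h import *; from cell import *
c=np.array([0.5906,-0.0870])
for n in("scene","side"):
    ci=camera_info(n);R,_=cv2.Rodrigues(ci["rvec"]);print(n,"cam at",(-R.T@ci["tvec"]).round(2))
    im=cv2.imread(f"pics/{n}3.png")
    t=[[c[0]-.075,c[1],.088],[c[0],c[1]+.075,.088],[c[0]+.075,c[1],.088],[c[0]-.123,c[1],.04]]
    d=np.array([ci["k1"],0,0,0,0.]); ph=np.linspace(0,2*np.pi,60)
    B=4; x0,y0=(240,180) if n=="scene" else (250,190)
    v=cv2.resize(im[y0:y0+125,x0:x0+120],None,fx=B,fy=B,interpolation=cv2.INTER_NEAREST)
    for q in t[:3]:
        X=np.c_[q[0]+.031*np.cos(ph),q[1]+.031*np.sin(ph),0*ph+q[2]]
        p=cv2.projectPoints(X,ci["rvec"],ci["tvec"],ci["camera_matrix"],d)[0].reshape(-1,2)
        cv2.polylines(v,[np.int32((p-[x0,y0]+.5)*B)],True,(255,0,255),1)
    X=np.c_[c[0]+.123*np.cos(ph),c[1]+.123*np.sin(ph),0*ph+.04]
    p=cv2.projectPoints(X,ci["rvec"],ci["tvec"],ci["camera_matrix"],d)[0].reshape(-1,2)
    cv2.polylines(v,[np.int32((p-[x0,y0]+.5)*B)],True,(255,255,0),1)
    cv2.imwrite(f"pics/z_{n}.png",v)
a=cv2.imread("pics/scene0.png")[180:245,195:245];b=cv2.imread("pics/scene3.png")[180:245,195:245]
cv2.imwrite("pics/bot.png",cv2.resize(np.hstack([a,b]),None,fx=6,fy=6))
z=[cv2.imread(f"pics/z_{n}.png") for n in("scene","side")]; cv2.imwrite("pics/zz.png",cv2.resize(np.hstack(z),(790,411)))
E
python3 a5.py
```

```text
scene cam at [0.99 0.68 1.1 ]
side cam at [0.36 0.8  1.22]
```

View pics/zz.png

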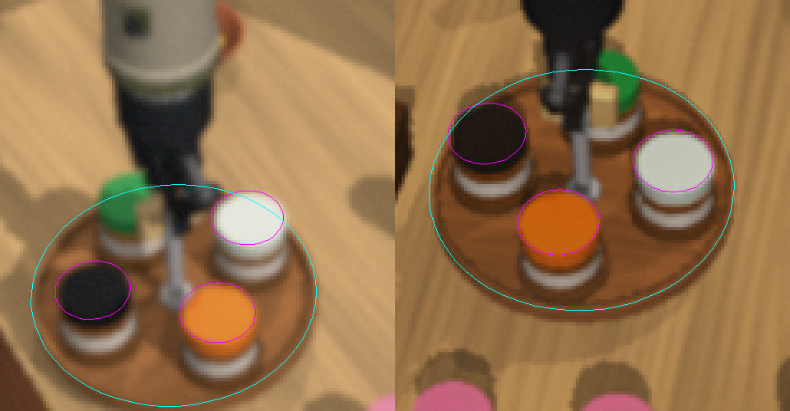

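View pics/bot.png

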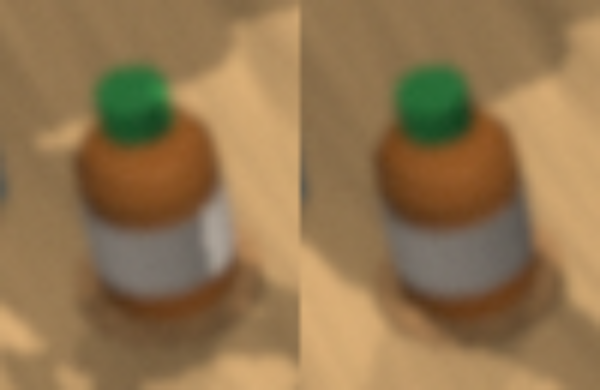

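In both overlays the white lid's top lies on the expected straight-front circle, so the 6 mm came from the visible lid side. The coaster bottle hasn't moved; only the arm's shadow on it changed. Handing in.

```bash
python3 -c "
from cell import *
print(readout.get_finger_gap()*85,readout.get_clock()); robot.sign_off()"
```

```text
14.829151877690784 7.0333
the job is handed in; nothing more can be done
```

The white-lidded jar now faces straight to the front, and I handed the job in at about 7 s with the gripper still holding the turntable's grip at 100 N. The bottle on the tray has the white cap. I took hold of the grip block and turned the carousel 28° clockwise, seen from above.

**Last checks**
- **Jaw direction:** the gripper read within 0.01° of its target.
- **Jar bearings:** in the wrist camera, the orange, green and black lids were within 1° of their places. The gripper hid the white one there.
- **Jars:** all four are standing in their wells.
- **Everything else:** the tray, both bottles, the roll-on, the dish and the bin show no movement in the pictures. I didn't check the hairbrush or the pink look-alikes separately.

**Checks that first disagreed**
- **White lid:** a rough measurement put it about 5° off front. That outline included the side of the lid. The lid's top matched the expected straight-front position in both fixed cameras.
- **Coaster bottle:** the picture around it changed, but only because the arm's shadow moved.

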